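Pin the sander table's hinge with an R-clip

TASK

Push the sander table's hinge pin fully home by its head, so that its cross-hole comes clear of the blue lug. Then take the R-clip out of its wooden stand and push it down onto the pin's end, straight leg through the cross-hole and bent leg snapped over the pin, until the pin sits fully in the clip's bow; feel for the hole and force nothing. Let go and leave the other things where they are.

Things in the scene. Friction and masses are not known exactly. Their poses are not given: they have to be found in the camera images.
- bracket: The sander's tilting table on its hinge bracket, bolted to the bench: blue base 130 x 116 x 12 mm, blue lugs (outer faces at y = -62 and +62 mm), steel table plate above, from x = -40 to +150, y = -54 to +54 mm, upper face 138 mm above the bench. Origin: centre of the base's underside, z up. The level hinge axis runs along y at x = 0, 100 mm above the bench.
- pin (a joint): How far the hinge pin is pushed along the bracket's -y (m): starts 0.002 to 0.020, home 0.040 (hard stop). About 5 N of friction. A 36 mm round steel bar with a round head (48 mm across, 14 mm thick) at its +y end; the head's outer face is at bracket y = 118 mm minus this value. A 10.5 mm cross-hole goes through 15 mm from the bar's -y end, hidden in the lug until pushed home.
- hole_home (a point): Middle of the cross-hole when the pin is home, on the hinge axis at bracket y = -75 mm; axes as the bracket's. It does not show roll: the pin rolls about its axis (0.08 N m friction, 0.7 rad limit) and has rolled, so the hole's mouth lies up to 9.5 mm to one side (+x or -x) of the bar's top line, leaning up to 0.54 rad. The leg's end can catch the mouth and, moved level to x = 0, roll it upright.
- clip: The R-clip of 8 mm steel wire, about 120 g, 141 mm tall, standing in its stand (it may lean 0.1 rad). Origin: rounded lower tip of its straight leg, which runs up along z (x = y = 0). It lies flat in its x-z plane, bent leg on the +x side. Bent leg's centreline, x/z in mm: leaves the eye at 20/115, neck 12/73, bow 22/46, narrowest throat 15.5/30, flared tip 27/19.
- clip_seat (a point): Centre of the clip's bow (18 mm inside radius), on the straight leg's axis 46 mm above its tip: the pin's axis lies here when the clip is fully on. Axes as the clip's. The bent leg springs outward about a pivot near the eye (13 N m/rad); riding over the pin takes a push of about 8 to 18 N, beginning some 30 mm before it is home; past the widest point it pulls itself on.
- clip_eye (a point): Centre of the clip's eye, at clip x = 13, z = 124 mm: a steel ring of 34 mm outside diameter, 12 mm thick along the clip's y; the place to grip, across its thickness. Axes as the clip's.
- stand: Fixed wooden block 78 x 45 x 30 mm; origin at the centre of its underside. The clip's straight leg stands 22 mm deep in a 9 mm round hole at x = -12 mm, its bent leg in a slot towards +x; the clip lifts straight up.
- jar: Bystander: closed jar, 60 mm across, 75 mm tall, origin under its centre.
- sanding_block: Bystander: cork sanding block 65 x 110 x 28 mm, origin under its centre.
- screwdriver: Bystander: screwdriver 160 mm long lying on the bench.
Mind the look-alikes: they are no part of the job. There is more than one size of the clip; the job needs the middle-sized.

How it is judged:
By the outcome, as a careful person would: the job done as asked, in the order asked, and still so for the second after the job is handed in, with the robot touching nothing.
It also fails if it takes over 72 s, if anything falls off the work surface, if the arm or the gripper's body presses on something with over 40 N, if the wrist force passes 120 N, or if a joint passes its speed limit or range.

ROBOT

A 6-joint arm with a two-finger parallel gripper is mounted at the origin on the work surface. World frame = base frame: x ahead of the robot, y to its left, z up, the work surface at z = 0. Lengths are in m, angles in rad, forces in N, time in s.
With the tool pointing down it reaches from about 0.225 to 0.725 m from the base axis. Payload 3.1 kg.
Tool frame: the origin (TCP) lies midway between the tips of the shut fingers; the grasp point (between the pads) lies 19 mm behind it; z points along the fingers, y is the line along which they close (so a half turn about z gives the same grasp; the last joint's range is limited). The gripper opens to 85 mm and grips with 20 to 120 N. Pads are 22 mm wide; open, the fingers measure 114 mm over their backs; the gripper's body (76 mm by 85 mm) begins 54 mm behind the grasp point. The pads swing forward as they close: fully open they stand 13 mm farther back than shut.
Start: joints at [1.124, 0.048, 0.099, 1.622, 0, 1.443], TCP at [0.165, 0.499, 0.231] pointing down, gripper open.
Joint ranges: [-2.91, 2.91], [-0.99, 1.94], [-1.21, 1.42], [-2.12, 2.29], [-1.49, 1.47], [-3.14, 3.14]. Speed limits (rad/s): [2.79, 2.79, 3.14, 3.14, 3.14, 3.14].

INTERFACE

Orientations are given as [roll, pitch, yaw] about the fixed x, y, z axes, in that order (R = Rz(yaw) Ry(pitch) Rx(roll)).
In Python, from cell import manip, viewer, order gives the robot as it stands.
- The arm moves only by the shell command python3 -m pendant 'ROWS' [FORCE]. ROWS is JSON, a list that holds one entry, the list of rows, each a list of 7 numbers: the shift along the tool's x, y, z in mm, then the turn, a rotation vector about the tool's x, y, z in degrees, then the opening, from 0 (shut) to 1 (fully open). A call has 1 to 12 rows; each row is the pose to reach, as a shift and turn from the pose commanded when the call began, along the tool's axes at that moment; what a row does not reach only later rows make up. A row lasts 1/12 s, in which the tool goes at most 41.7 mm and 7.16 degrees, less where a joint would pass 70% of its speed; a pose out of reach is approached as far as the arm can. A call with a gripper value outside its range is refused whole. The fingers move at their own pace and stop on an object; FORCE is the grip in N (left out, the last holds). Time passes only in rows, so rows that repeat a pose let the fingers close. It gives the time, the measured TCP pose, the force, the opening and the grip force at its end, in the units of the state.
- manip.observe(): the state, without advancing time (a new reading comes with each control period).
- viewer.read_camera(name): name is "scene" or "side" or "wrist"; returns the picture (400x640x3 uint8, red, green, blue); there is no depth.
- viewer.camera_model(name): a dict with "intrinsics" (3x3 intrinsics, pixels), "R" (3x3) and "t" (3): a world point X has camera coordinates R X + t. Camera axes: x right, y down, z forward; pixel columns grow to the right and rows downward; lengths in m; the calibration is good to about 2 mm. The wrist camera is an equidistant fisheye: a pixel r from the principal point sees the ray r / f radians off the axis. A picture is of the moment at which its call begins: read the wrist's pose just before it. camera_model takes no time and is no camera call; for the wrist camera it gives the pose at the moment of the call.
- order.job_done(): hands the job in; it is judged then, once.
The state is a dict: "time_s": time; "joint_pos": joint angles; "qvel": joint speeds; "effort": joint torques, N m; "tcp_pos": TCP position; "tcp_rot": TCP orientation; "ft_force": force on the tool from outside, world axes, zero at the start; "moment": the same for the moment, N m; "width": finger opening in m; "gripper_force": force on a finger pad.
Only numpy, scipy, OpenCV 4.12 (cv2) and the standard library are available. Lean on these libraries where they do the work, as an engineer would, in place of code of your own. Each camera call takes 0.05 s, during which the arm holds its last target. There are 200 camera calls.

## Working session

There is one attempt and no reset: what is moved stays moved. The work goes in short steps, Python scripts to look and compute and a shell command to move; the robot and the scene stay as the last step left them, time stands still between calls to the robot, and variables do not carry over. Pictures are saved under pics/ and viewed, at most 10 in all, crops included, and the job is handed in when it is done.

```bash
mkdir -p pics; ls
python3 - <<'E'
from cell import manip, viewer, order
import cv2,json,numpy as np
s=manip.observe();print({k:np.round(v,3).tolist() for k,v in s.items()})
for n in ("scene","side","wrist"):
    m=viewer.camera_model(n);print(n,{k:np.round(v,3).tolist() if not isinstance(v,str) else v for k,v in m.items()})
    cv2.imwrite(f"pics/{n}0.png",viewer.read_camera(n)[:,:,::-1])
E
```

```text
pics
{'time_s': 0.0, 'joint_pos': [1.124, 0.049, 0.098, 1.622, 0.0, 1.443], 'qvel': [-0.0, 0.0, -0.0, 0.001, 0.0, -0.0], 'effort': [0.0, -33.878, 32.002, 0.02, -0.0, 0.0], 'tcp_pos': [0.164, 0.498, 0.23], 'tcp_rot': [-3.139, -0.0, 2.823], 'ft_force': [-0.446, -0.381, 0.224], 'moment': [-0.058, -0.044, 0.007], 'gripper_force': 0.0, 'width': 0.085}
scene {'intrinsics': [[437.461, 0.0, 310.634], [0.0, 437.461, 201.215], [0.0, 0.0, 1.0]], 'R': [[-0.551, 0.835, 0.018], [0.651, 0.443, -0.617], [-0.523, -0.328, -0.787]], 't': [0.256, -0.267, 1.542]}
side {'intrinsics': [[408.14, 0.0, 322.806], [0.0, 408.14, 195.906], [0.0, 0.0, 1.0]], 'R': [[0.929, -0.369, 0.019], [-0.174, -0.483, -0.858], [0.326, 0.794, -0.513]], 't': [-0.477, 0.21, 0.891]}
wrist {'intrinsics': [[309.707, 0.0, 318.548], [0.0, 309.707, 197.976], [0.0, 0.0, 1.0]], 'R': [[0.314, 0.95, -0.001], [0.903, -0.298, 0.309], [0.293, -0.098, -0.951]], 't': [-0.526, -0.04, 0.38]}
```

View pics/scene0.png

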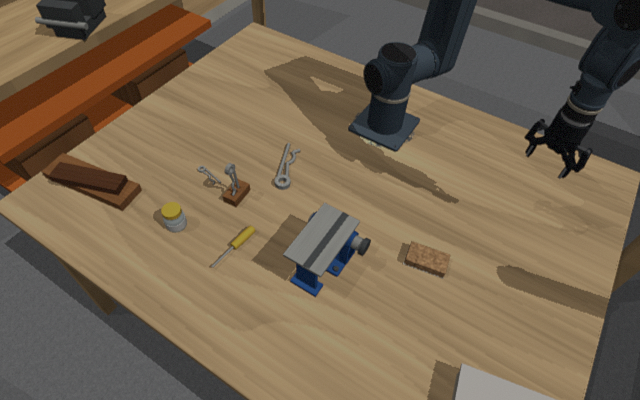

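View pics/side0.png

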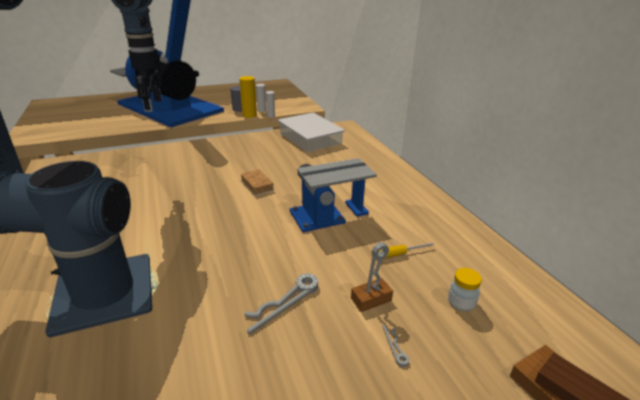

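The scene view shows the bracket at (325,240) with the pin head at (363,246), and the stand with its clip at (235,185). The side view shows the pin's free end at (326,197) and the stand at (372,293), with a large and a small clip lying loose. Next I'll enlarge both views.

Run:
```python
import cv2,numpy as np
a=cv2.imread('pics/scene0.png');b=cv2.imread('pics/side0.png')
r=lambda im,x,y,w,h:cv2.resize(im[y:y+h,x:x+w],(400,300),interpolation=cv2.INTER_CUBIC)
o=np.vstack([np.hstack([r(a,275,195,120,90),r(a,200,150,80,60)]),np.hstack([r(b,280,150,120,90),r(b,335,235,100,75)])])
cv2.imwrite('pics/z1.png',o)
```

```text
(no output)
```

View pics/z1.png

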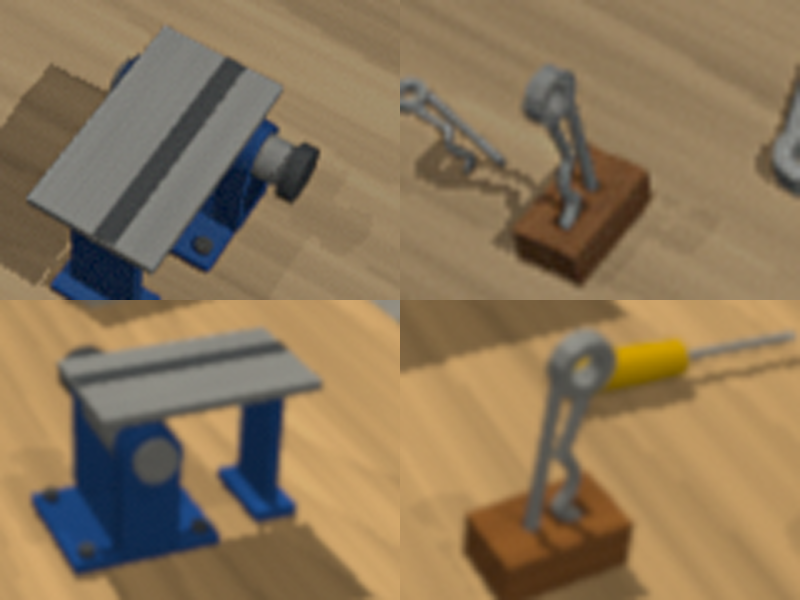

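The crops show the plate's corners, the pin's free end at side (155,460), the eye of the clip, and both legs entering the stand. I'll turn these into positions.

```bash
cat > h.py <<'E'
import numpy as np,cv2
from cell import manip,viewer
def ray(m,p):
    K,R,t=m["intrinsics"],np.array(m["R"]),np.array(m["t"]);K=np.array(K)
    d=np.array([(p[0]-K[0,2])/K[0,0],(p[1]-K[1,2])/K[1,1],1.])
    return -R.T@t,R.T@d
def fray(m,p):
    K,R,t=np.array(m["intrinsics"]),np.array(m["R"]),np.array(m["t"])
    v=np.array([p[0]-K[0,2],p[1]-K[1,2]]);r=np.hypot(*v)+1e-9;a=r/K[0,0]
    return -R.T@t,R.T@np.array([*(np.sin(a)*v/r),np.cos(a)])
def onz(r,z): c,d=r;return c+d*(z-c[2])/d[2]
def tri(rs):
    A=0;b=0
    for c,d in rs:
        d=d/np.linalg.norm(d);P=np.eye(3)-np.outer(d,d);A=A+P;b=b+P@c
    x=np.linalg.solve(A,b);return x,[np.linalg.norm(np.cross(x-c,d/np.linalg.norm(d))) for c,d in rs]
S=viewer.camera_model("scene");D=viewer.camera_model("side")
E
python3 - <<'E'
from h import *
np.set_printoptions(precision=4,suppress=True)
f=lambda p,ox,oy,s,cx,cy:((p[0]-cx)/s+ox,(p[1]-cy)/s+oy)
sa=[f(p,275,195,10/3,0,0) for p in[(165,27),(283,85),(152,272),(27,200)]]
sb=[f(p,280,150,10/3,0,300) for p in[(265,329),(60,363),(103,423),(322,380)]]
A=np.array([onz(ray(S,p),.138) for p in sa]);print("plate scene\n",A)
for q in sb:print("side",onz(ray(D,q),.138))
e=np.linalg.norm(np.diff(A[[0,1,2,3,0]],axis=0),axis=1);print("edges",e)
# bracket frame from scene corners: order?  edge0-1 = hinge side
u=(A[2]+A[3]-A[0]-A[1])/2;yaw=np.arctan2(u[1],u[0]);print("yaw",yaw)
c=A.mean(0)-0.055*np.array([np.cos(yaw),np.sin(yaw),0]);print("bracket org",c)
eye=tri([ray(S,f((551,97),200,150,5,400,0)),ray(D,f((582,365),335,235,4,400,300))]);print("eye",eye)
for n,ps,pd in[("leg",(591,188),(530,526)),("bent",(568,222),(566,514))]:
    print(n,onz(ray(S,f(ps,200,150,5,400,0)),.03),onz(ray(D,f(pd,335,235,4,400,300)),.03))
T=[f(p,200,150,5,400,0) for p in[(515,234),(582,256),(650,188),(593,150)]]
print("stand top");print(np.array([onz(ray(S,p),.03) for p in T]))
print("pin end",tri([ray(D,f((155,460),280,150,10/3,0,300))]*1) if 0 else onz(ray(D,f((155,460),280,150,10/3,0,300)),.1))
print("head",onz(ray(S,f((300,173),275,195,10/3,0,0)),.1))
E
```

```text
plate scene
 [[0.5043 0.0661 0.138 ]
 [0.501  0.1709 0.138 ]
 [0.692  0.1741 0.138 ]
 [0.6935 0.0682 0.138 ]]
side [0.6896 0.1632 0.138 ]
side [0.5024 0.1614 0.138 ]
side [0.5012 0.0565 0.138 ]
side [0.6913 0.0626 0.138 ]
edges [0.1048 0.1911 0.1059 0.1892]
yaw 0.013785847359041273
bracket org [0.5427 0.1191 0.138 ]
eye (array([ 0.5472, -0.2217,  0.1285]), [np.float64(0.0018511259476552168), np.float64(0.001851125947655293)])
leg [ 0.527  -0.2212  0.03  ] [ 0.525  -0.2275  0.03  ]
bent [ 0.5551 -0.2158  0.03  ] [ 0.5472 -0.2262  0.03  ]
stand top
[[ 0.5797 -0.2357  0.03  ]
 [ 0.5704 -0.1926  0.03  ]
 [ 0.5071 -0.192   0.03  ]
 [ 0.5028 -0.2394  0.03  ]]
pin end [0.5423 0.0509 0.1   ]
head [0.5397 0.2123 0.1   ]
```

```bash
cat >> h.py <<'E'
from scipy.spatial.transform import Rotation as Ro
def go(pos,rpy=(np.pi,0,np.pi)):
    s=manip.observe();R0=Ro.from_euler('xyz',s["tcp_rot"]);R1=Ro.from_euler('xyz',rpy)
    d=R0.inv().apply(np.array(pos)-s["tcp_pos"])*1000
    print("shift",np.round(d,1),"turn",np.round((R0.inv()*R1).as_rotvec(True),2))
E
python3 -c "
from h import *;go((.54,.285,.2))"
```

```text
shift [-423.5  -84.6   30.4] turn [ -0.1   -0.03 -18.26]
```

```bash
python3 -m pendant '[[[-424,-85,30,0,0,-18.2,0],[-424,-85,30,0,0,-18.2,0],[-424,-85,30,0,0,-18.2,0],[-424,-85,30,0,0,-18.2,0],[-424,-85,30,0,0,-18.2,0],[-424,-85,30,0,0,-18.2,0],[-424,-85,30,0,0,-18.2,0],[-424,-85,30,0,0,-18.2,0],[-424,-85,30,0,0,-18.2,0],[-424,-85,30,0,0,-18.2,0],[-424,-85,30,0,0,-18.2,0],[-424,-85,30,0,0,-18.2,0]]]' 40
python3 - <<'E'
from h import *
import pickle
s=manip.observe();m=viewer.camera_model("wrist");im=viewer.read_camera("wrist")
print(s["tcp_pos"],s["tcp_rot"],s["ft_force"])
pickle.dump(m,open("w1.pkl","wb"));cv2.imwrite("pics/w1.png",im[:,:,::-1])
E
```

```text
time_s: 1.15
tcp_pos: [0.5445, 0.281, 0.1989]
tcp_rot: [-3.139, -0.0, 3.134]
ft_force: [0.5, 0.5, -0.1]
width: -0.0003
gripper_force: 0.0
[0.54452998 0.28100026 0.19886706] [-3.13906872e+00 -3.03026135e-04  3.13419658e+00] [ 0.48067147  0.53546167 -0.12898585]
```

View pics/w1.png

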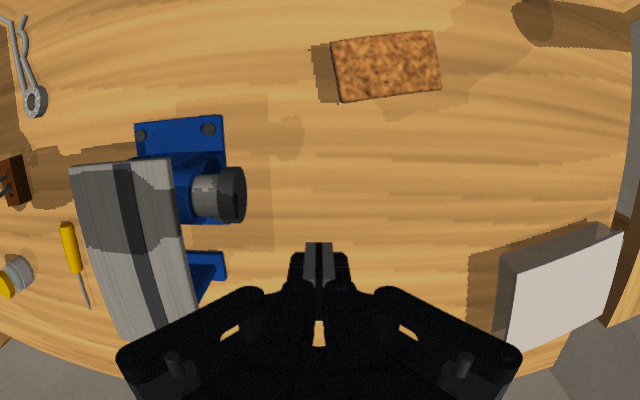

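The wrist view shows the pin head's outer face near (243,194), the plate's hinge-side corners at (70,168) and (172,157), and the base corners at (134,122) and (221,115). The fingers are shut at (319,250).

Run:
```python
from h import *
import pickle;m=pickle.load(open("w1.pkl","rb"))
np.set_printoptions(precision=4,suppress=True)
for n,p,z in[("plate-+",(172,157),.138),("plate--",(70,168),.138),("base -+",(221,115),.012),("base --",(134,122),.012),("head face c",(243,194),.1),("head side top",(233,166),.1),("head side bot",(230,222),.1)]:
    print(n,onz(fray(m,p),z))
```

```text
plate-+ [0.5002 0.1772 0.138 ]
plate-- [0.5033 0.0684 0.138 ]
base -+ [0.4772 0.1765 0.012 ]
base -- [0.4758 0.062  0.012 ]
head face c [0.5404 0.2193 0.1   ]
head side top [0.5164 0.2126 0.1   ]
head side bot [0.5657 0.2052 0.1   ]
```

```bash
python3 -m pendant '[[[3,0,40,0,0,-0.4,0],[3,0,80,0,0,-0.4,0],[3,0,109,0,0,-0.4,0],[3,0,109,0,0,-0.4,0],[3,-15,109,0,0,-0.4,0],[3,-30,109,0,0,-0.4,0],[3,-36,109,0,0,-0.4,0],[3,-40,109,0,0,-0.4,0],[3,-44,109,0,0,-0.4,0],[3,-46,109,0,0,-0.4,0]]]'
```

```text
time_s: 2.03
tcp_pos: [0.5387, 0.2385, 0.0942]
tcp_rot: [3.141, 0.003, -3.137]
ft_force: [-0.3, -0.1, 0.2]
width: -0.0001
gripper_force: 0.0
```

```bash
python3 -m pendant '[[[0,-2,0,0,0,0,0],[0,-4,0,0,0,0,0],[0,-6,0,0,0,0,0],[0,-8,0,0,0,0,0],[0,-10,0,0,0,0,0],[0,-12,0,0,0,0,0]]]'
```

```text
time_s: 2.53
tcp_pos: [0.5375, 0.2286, 0.0922]
tcp_rot: [3.137, -0.0, -3.135]
ft_force: [-0.3, 5.5, -1.1]
width: -0.0
gripper_force: 2.7
```

```bash
python3 -m pendant '[[[0,-2,0,0,0,0,0],[0,-4,0,0,0,0,0],[0,-6,0,0,0,0,0],[0,-8,0,0,0,0,0],[0,-10,0,0,0,0,0],[0,-12,0,0,0,0,0]]]'
```

```text
time_s: 3.03
tcp_pos: [0.5375, 0.2169, 0.0922]
tcp_rot: [3.137, -0.0, -3.134]
ft_force: [0.1, 4.5, 0.1]
width: 0.0001
gripper_force: 2.7
```

```bash
python3 -m pendant '[[[0,-2,0,0,0,0,0],[0,-3,0,0,0,0,0],[0,-4,0,0,0,0,0]]]'
```

```text
time_s: 3.28
tcp_pos: [0.5376, 0.2126, 0.0922]
tcp_rot: [3.138, -0.0, -3.135]
ft_force: [1.3, 5.4, -2.1]
width: 0.0002
gripper_force: 2.6
```

```bash
python3 -m pendant '[[[0,-1,0,0,0,0,0],[0,-2,0,0,0,0,0],[0,-3,0,0,0,0,0]]]'
```

```text
time_s: 3.53
tcp_pos: [0.5376, 0.2096, 0.0922]
tcp_rot: [3.138, -0.0, -3.135]
ft_force: [1.1, 3.9, -1.5]
width: -0.0001
gripper_force: 2.6
```

```bash
python3 -m pendant '[[[0,-1,0,0,0,0,0],[0,-2,0,0,0,0,0]]]'
```

```text
time_s: 3.7
tcp_pos: [0.5377, 0.2082, 0.0922]
tcp_rot: [3.137, 0.0, -3.134]
ft_force: [0.7, 8.6, -1.2]
width: -0.0003
gripper_force: 4.0
```

```bash
python3 -m pendant '[[[0,-1,0,0,0,0,0],[0,-2,0,0,0,0,0],[0,-2,0,0,0,0,0]]]'
```

```text
time_s: 3.95
tcp_pos: [0.5376, 0.2083, 0.0923]
tcp_rot: [3.132, 0.0, -3.133]
ft_force: [0.7, 11.1, -2.4]
width: -0.0001
gripper_force: 5.5
```

```bash
python3 -m pendant '[[[0,10,0,0,0,0,0],[0,25,-10,0,0,0,0],[0,25,-50,0,0,0,0],[0,25,-90,0,0,0,0],[0,25,-128,0,0,0,0],[-20,-15,-128,0,0,0,0],[-35,-50,-128,0,0,0,0],[-50,-85,-128,0,0,0,0],[-65,-120,-120,0,0,0,0],[-72,-155,-100,0,0,0,0],[-72,-163,-78,0,0,0,0],[-72,-163,-78,0,0,0,0]]]'
python3 - <<'E'
from h import *
import pickle
s=manip.observe();m=viewer.camera_model("wrist");im=viewer.read_camera("wrist")
print(s["tcp_pos"],s["tcp_rot"],s["ft_force"])
pickle.dump(m,open("w2.pkl","wb"));cv2.imwrite("pics/w2.png",im[:,:,::-1])
x=np.array([.5415,.045,.1]);v=np.array(m["R"])@x+m["t"];print(v)
cv2.imwrite("pics/w2z.png",np.hstack([cv2.resize(im[40:190,230:380],(500,500),interpolation=cv2.INTER_CUBIC),cv2.copyMakeBorder(cv2.resize(im,(300,188)),0,312,0,0,0)])[:,:,::-1])
E
```

```text
time_s: 4.95
tcp_pos: [0.6079, 0.0379, 0.1644]
tcp_rot: [-3.14, -0.01, -3.141]
ft_force: [-0.9, 0.7, -1.3]
width: -0.0001
gripper_force: 0.0
[0.60792089 0.03786706 0.16442393] [-3.13989665 -0.01014407 -3.14071014] [-0.85963744  0.70350768 -1.3392413 ]
[ 0.00576719 -0.05193758  0.20160504]
```

View pics/w2z.png

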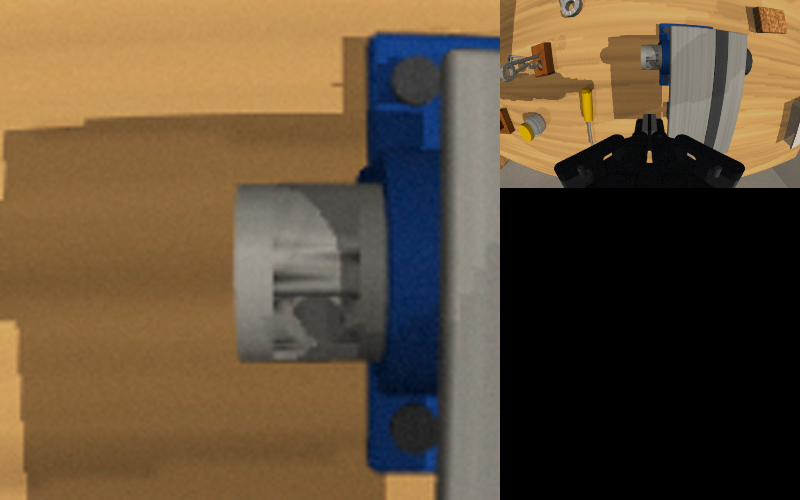

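The free end of the pin is now well clear of the lug. The cross-hole shows as the dark patch at crop (320,320), which is on the +x side of the bar's centre line at crop row 272. I'll compute the pin axis and the mouth position.

Run:
```python
from h import *
import pickle;m=pickle.load(open("w2.pkl","rb"))
np.set_printoptions(precision=4,suppress=True)
f=lambda p:(p[0]*.3+230,p[1]*.3+40)
c=fray(m,(0,0))[0];print("cam",c)
# silhouettes: bisect angle in x-z plane -> axis
for n,p in[("sil-",(310,184)),("sil+",(310,361)),("hole",(320,320)),("holetop",(320,297)),("holebot",(320,345)),("endface",(236,272)),("lugface",(388,250))]:
    r=fray(m,f(p));print(n,onz(r,.1),onz(r,.116),np.arctan2(r[1][0],-r[1][2]))
for n,p in [("plate corner",(443,52))]: print(n,onz(fray(m,f(p)),.138))
im=cv2.imread("pics/w2.png");g=cv2.cvtColor(im,cv2.COLOR_BGR2GRAY)
print(g[124:152,308:338:2])
```

```text
cam [0.5307 0.0395 0.3079]
sil- [0.5249 0.0422 0.1   ] [0.5254 0.042  0.116 ] -0.027822951352937282
sil+ [0.5608 0.0423 0.1   ] [0.5585 0.042  0.116 ] 0.1436377384256081
hole [0.5524 0.0442 0.1   ] [0.5507 0.0439 0.116 ] 0.10388899659033551
holetop [0.5477 0.0442 0.1   ] [0.5464 0.0439 0.116 ] 0.08160635409051549
holebot [0.5575 0.0443 0.1   ] [0.5554 0.0439 0.116 ] 0.12810929597099477
endface [0.5426 0.0274 0.1   ] [0.5417 0.0283 0.116 ] 0.05722129049869506
lugface [0.5381 0.0578 0.1   ] [0.5375 0.0564 0.116 ] 0.035366281000169246
plate corner [0.5035 0.0632 0.138 ]
[[146 149  73  77  88  96 104 112 114 114 115 125  88  76  75]
 [144 146 100 111 113 117 120 122 124 128 125 124  88  80  75]
 [144 144 108 114 116 111 115 114 110 112 113 109  89  71  73]
 [143 144  81  84  84  84  78  82  79  81  80  78  66  57  57]
 [140 144  57  54  57  56  62  57  53  56  54  59  50  41  41]
 [138 136  76  64  69  84  94  69  65  67  72 108  63  54  40]
 [136 137  57  78  91  99  75  68  66  66  63  97  70  53  61]
 [134 136  52  88  99  93  67  69  70  70  62  73  67  56  66]
 [130 134  69  91 111 
[... 538 characters left out ...]
2  42]
 [111 104  88  81  74  91 105  95  76  70  64  64  52  51  44]
 [103  97  64  61  62  77  98  92  93  72  66  55  47  48  45]
 [ 95 100  79  73  80  88  88  94 101  70  71  67  64  64  64]
 [ 92  93  70  63  70  80  85  86  68  66  65  63  63  64  65]
 [ 84  86  91  97  97  97  99  69  64  65  61  62  64  63  66]
 [ 75  75 105 116 109 108  90  64  65  66  62  58  62  62  59]
 [ 70  70  92 100  96  95  61  60  66  59  60  66  61  60  57]
 [ 74  72  70  69  70  71  66  62  61  62  66  78  75  74  74]
 [102 101 103 103 105 102 101 100 102 104 104  97  98 103  99]
 [102 101 105 102 107 101 103 103 103 101 100 102 104 100 100]
 [105 105  96 103 103 103 102 102 103 105 101 102 105 103 102]]
```

The pin axis is at x≈0.5425, y≈0.044 and z≈0.1. The mouth sits about +9 mm in x. Next I'll look at the clip from close up.

```bash
python3 -m pendant '[[[0,-20,-40,0,0,0,0],[5,-55,-60,0,0,0,0.3],[10,-90,-80,0,0,0,0.6],[18,-130,-96,0,0,0,1],[18,-165,-96,0,0,0,1],[18,-200,-96,0,0,0,1],[18,-225,-96,0,0,0,1],[18,-245,-96,0,0,0,1],[18,-245,-96,0,0,0,1],[18,-245,-96,0,0,0,1]]]'
python3 - <<'E'
from h import *
import pickle
s=manip.observe();m=viewer.camera_model("wrist");im=viewer.read_camera("wrist")
print(s["tcp_pos"],s["tcp_rot"],s["ft_force"])
pickle.dump(m,open("w3.pkl","wb"));cv2.imwrite("pics/w3.png",im[:,:,::-1])
cv2.imwrite("pics/w3z.png",cv2.resize(im[0:240,180:500],(800,600),interpolation=cv2.INTER_CUBIC)[:,:,::-1])
E
```

```text
time_s: 5.83
tcp_pos: [0.5945, -0.2033, 0.2678]
tcp_rot: [-3.141, 0.002, -3.136]
ft_force: [-0.0, 0.5, 1.4]
width: 0.0853
gripper_force: 0.0
[ 0.59452136 -0.20332779  0.26780587] [-3.14125544e+00  1.51285888e-03 -3.13589793e+00] [-0.01514706  0.53059547  1.40616453]
```

View pics/w3z.png

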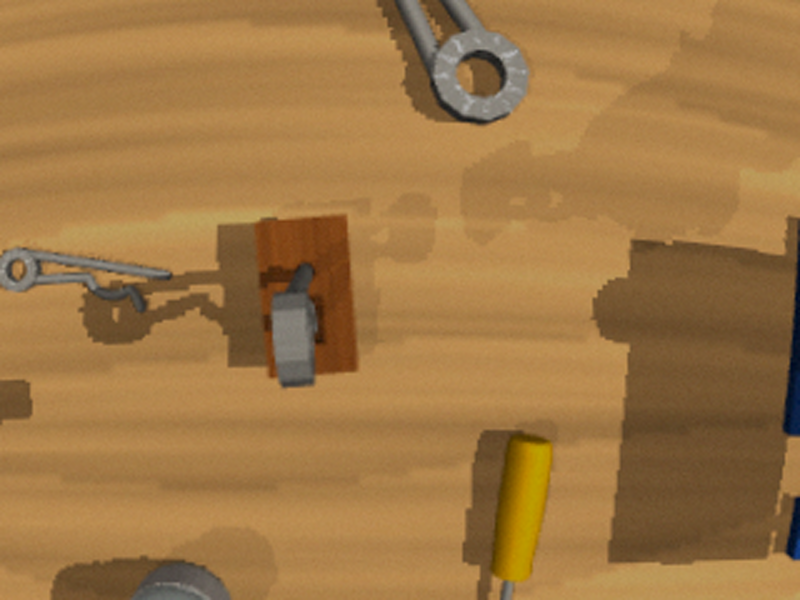

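The close view shows the ring edge-on, spanning crop (292,293) to (297,385), and the leg entering the stand near (300,278). The stand's top corners are at (257,220), (346,214), (356,370) and (268,377).

Run:
```python
from h import *
import pickle;m=pickle.load(open("w3.pkl","rb"))
np.set_printoptions(precision=4,suppress=True)
f=lambda p:(p[0]*.4+180,p[1]*.4)
print("cam",fray(m,(0,0))[0])
C=np.array([onz(fray(m,f(p)),.03) for p in[(257,220),(346,214),(356,370),(268,377)]]);print(C,C.mean(0))
u=C[2]+C[3]-C[0]-C[1];print("yaw",np.arctan2(u[1],u[0]))
for p in[(292,293),(297,385),(294,338)]:print("ring",onz(fray(m,f(p)),.132),onz(fray(m,f(p)),.145))
print("leg",onz(fray(m,f((298,280))),.03), onz(fray(m,f((306,268))),.06))
e=[ray(S,((551-400)/5+200,97/5+150)),ray(D,(380.5,251.25)),fray(m,f((295,337)))]
print(tri(e));print(tri(e[::2]));print(tri(e[1:]))
```

```text
cam [ 0.5156 -0.2023  0.4104]
[[ 0.5003 -0.2455  0.03  ]
 [ 0.4977 -0.2025  0.03  ]
 [ 0.5748 -0.1972  0.03  ]
 [ 0.5784 -0.2409  0.03  ]] [ 0.5378 -0.2215  0.03  ]
yaw 0.06425828308237394
ring [ 0.531  -0.2216  0.132 ] [ 0.5302 -0.2207  0.145 ]
ring [ 0.5646 -0.22    0.132 ] [ 0.5623 -0.2192  0.145 ]
ring [ 0.5473 -0.2209  0.132 ] [ 0.5458 -0.2201  0.145 ]
leg [ 0.5302 -0.2257  0.03  ] [ 0.5236 -0.2202  0.06  ]
(array([ 0.5473, -0.2213,  0.1284]), [np.float64(0.0017528937410657593), np.float64(0.001993794623595004), np.float64(0.0004654686652450163)])
(array([ 0.5468, -0.2203,  0.1298]), [np.float64(0.0005940864733575324), np.float64(0.0005940864733573565)])
(array([ 0.5484, -0.2214,  0.1273]), [np.float64(0.0010198564658141936), np.float64(0.0010198564658144154)])
```

```bash
python3 -c "
from h import *
r=(np.pi,-.075,np.pi+.05)
go((.5472+.045*.075,-.2208,.170),r);go((.5458,-.2208,.112),r)"
```

```text
shift [ 44.3 -18.   97.7] turn [ 0.09  4.38 -2.46]
shift [ 49.1 -18.  155.7] turn [ 0.09  4.38 -2.46]
```

```bash
python3 -m pendant '[[[22,-9,40,0,2.2,-1.2,0.6],[44,-18,75,0,4.4,-2.5,0.6],[44,-18,98,0,4.4,-2.5,0.6],[44,-18,98,0,4.4,-2.5,0.6],[44,-18,98,0,4.4,-2.5,0.6],[44,-18,98,0,4.4,-2.5,0.6]]]'
python3 -c "
from h import *
r=(np.pi,-.075,np.pi+.05)
go((.5458,-.2208,.112),r)"
```

```text
time_s: 6.38
tcp_pos: [0.5517, -0.2211, 0.171]
tcp_rot: [3.142, -0.073, -3.09]
ft_force: [0.6, -0.6, 1.2]
width: 0.0514
gripper_force: 0.0
shift [ 1.6  0.6 59.3] turn [-0.    0.1   0.08]
```

```bash
python3 -m pendant '[[[1.5,0.5,25,0,0,0,0.6],[1.5,0.5,45,0,0,0,0.5],[1.5,0.5,59,0,0,0,0.4],[1.5,0.5,59,0,0,0,0.3],[1.5,0.5,59,0,0,0,0.2],[1.5,0.5,59,0,0,0,0],[1.5,0.5,59,0,0,0,0],[1.5,0.5,59,0,0,0,0],[1.5,0.5,59,0,0,0,0]]]' 60
python3 - <<'E'
from h import *
im=viewer.read_camera("side");cv2.imwrite("pics/s1.png",im[:,:,::-1])
E
```

```text
time_s: 7.13
tcp_pos: [0.5462, -0.2228, 0.1127]
tcp_rot: [-3.14, -0.071, -3.092]
ft_force: [1.6, 0.4, 6.9]
width: 0.0112
gripper_force: 59.3
```

```bash
python3 -m pendant '[[[0,0,-6,0,0,0,0],[0,0,-14,0,0,0,0],[0,0,-24,0,0,0,0],[0,0,-40,0,0,0,0],[0,0,-65,0,0,0,0],[0,0,-90,0,0,0,0],[0,0,-90,0,0,0,0],[0,0,-90,0,0,0,0]]]'
python3 - <<'E'
from h import *
import pickle
s=manip.observe();print(s["tcp_pos"],s["tcp_rot"],s["ft_force"])
a=viewer.read_camera("side");b=viewer.read_camera("scene")
cv2.imwrite("pics/sd2.png",a[:,:,::-1]);cv2.imwrite("pics/sc2.png",b[:,:,::-1])
r=lambda im,x,y,w,h:cv2.resize(im[y:y+h,x:x+w],(400,600),interpolation=cv2.INTER_CUBIC)
cv2.imwrite("pics/z2.png",np.hstack([r(a,330,170,80,120),r(b,190,90,80,120)])[:,:,::-1])
E
```

```text
time_s: 7.85
tcp_pos: [0.5516, -0.2214, 0.2018]
tcp_rot: [3.141, -0.074, -3.092]
ft_force: [0.3, -0.6, -2.2]
width: 0.0114
gripper_force: 58.9
[ 0.55163577 -0.22140282  0.20183566] [ 3.1406799  -0.07413279 -3.091963  ] [ 0.27108241 -0.56139008 -2.16827732]
```

View pics/z2.png

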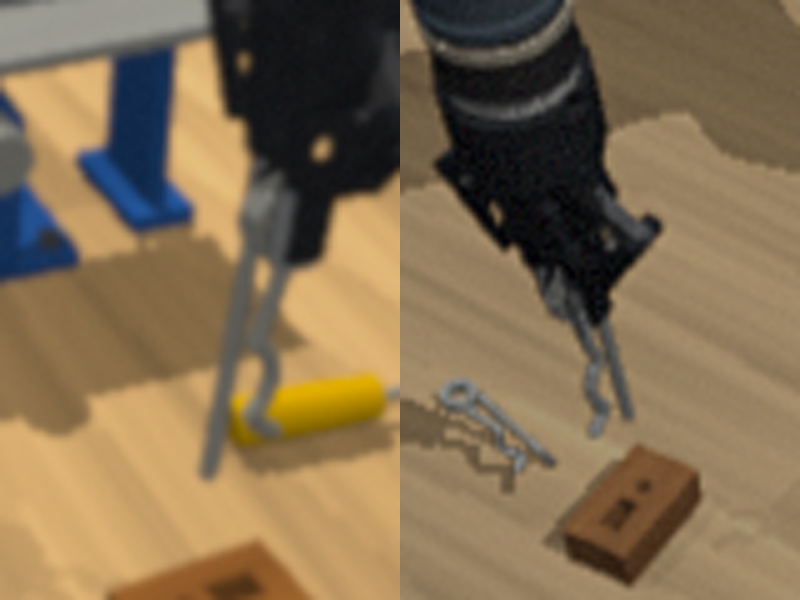

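The clip is held and clear of the stand. The straight leg's tip is at side crop (208,475) and scene crop (628,416). I'll get the tip position and leg direction relative to the tool.

Run:
```python
from h import *
np.set_printoptions(precision=4,suppress=True)
s=manip.observe();R=Ro.from_euler('xyz',s["tcp_rot"]);p0=np.array(s["tcp_pos"])
fa=lambda p:(p[0]/5+330,p[1]/5+170);fb=lambda p:((p[0]-400)/5+190,p[1]/5+90)
t,e=tri([ray(D,fa((208,476))),ray(S,fb((628,417)))]);print("tip",t,e,"tool",R.inv().apply(t-p0)*1000)
n1=np.cross(ray(D,fa((208,470)))[1],ray(D,fa((244,262)))[1]);n2=np.cross(ray(S,fb((627,412)))[1],ray(S,fb((606,325)))[1])
d=np.cross(n1,n2);d/=np.linalg.norm(d);d*=np.sign(d[2]);print("leg dir world",d,"tool",R.inv().apply(d))
z=R.apply([0,0,-1]);print("tool -z",z)
# expected tip from eye at grasp pt
print("expected tip tool if grasped at eye centre, aligned: x=+13,z=-19+124=105")
```

```text
tip [ 0.5302 -0.221   0.0963] [np.float64(0.0018408337320003918), np.float64(0.0018408337320004137)] tool [ 11.9964   0.5679 103.4791]
leg dir world [0.0867 0.036  0.9956] tool [-0.0097  0.0349 -0.9993]
tool -z [0.0788 0.0006 0.9969]
expected tip tool if grasped at eye centre, aligned: x=+13,z=-19+124=105
```

```bash
python3 -c "
from h import *
r=(np.pi,0,np.pi+.01)
go((.564,.044,.250),r)"
```

```text
shift [-22.7 264.1 -52.6] turn [ 0.1  -4.52  2.27]
```

```bash
python3 -m pendant '[[[-4,20,-40,0,-2,1,0],[-12,50,-60,0,-4.5,2.3,0],[-22.7,85,-62,0,-4.5,2.3,0],[-22.7,120,-62,0,-4.5,2.3,0],[-22.7,155,-60,0,-4.5,2.3,0],[-22.7,190,-58,0,-4.5,2.3,0],[-22.7,225,-54,0,-4.5,2.3,0],[-22.7,250,-52.6,0,-4.5,2.3,0],[-22.7,264,-52.6,0,-4.5,2.3,0],[-22.7,264,-52.6,0,-4.5,2.3,0],[-22.7,264,-52.6,0,-4.5,2.3,0],[-22.7,264,-52.6,0,-4.5,2.3,0]]]'
python3 - <<'E'
from h import *
import pickle
s=manip.observe();print(s["tcp_pos"],s["tcp_rot"],s["ft_force"])
m=viewer.camera_model("wrist");w=viewer.read_camera("wrist");a=viewer.read_camera("side")
pickle.dump(m,open("w4.pkl","wb"));cv2.imwrite("pics/w4.png",w[:,:,::-1]);cv2.imwrite("pics/sd4.png",a[:,:,::-1])
r=lambda im,x,y,w,h:cv2.resize(im[y:y+h,x:x+w],(400,600),interpolation=cv2.INTER_CUBIC)
cv2.imwrite("pics/z4.png",np.hstack([r(a,290,115,80,120),r(w,260,100,100,150)])[:,:,::-1])
E
```

```text
time_s: 8.95
tcp_pos: [0.5644, 0.0423, 0.2497]
tcp_rot: [-3.141, 0.0, -3.133]
ft_force: [0.1, -0.2, -1.1]
width: 0.0112
gripper_force: 58.9
[0.56442693 0.04233414 0.24973192] [-3.14093415e+00  2.44511459e-04 -3.13320762e+00] [ 0.06270747 -0.20590311 -1.12291084]
```

View pics/z4.png

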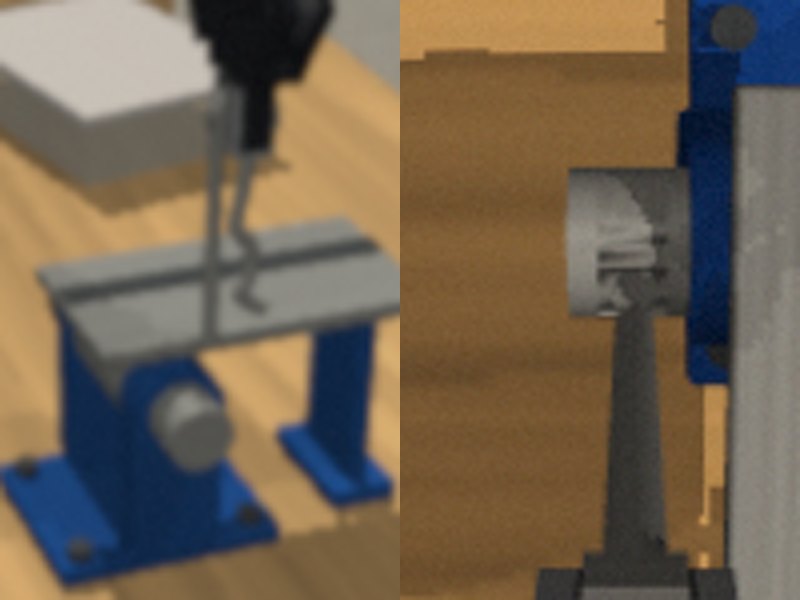

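The leg's tip now covers the hole region, at wrist crop (634,303), and the leg hangs straight. I'll check the tip's y against the hole's.

Run:
```python
from h import *
import pickle;m=pickle.load(open("w4.pkl","rb"))
np.set_printoptions(precision=4,suppress=True)
f=lambda p:((p[0]-400)/4+260,p[1]/4+100)
print("tip",onz(fray(m,f((634,304))),.146),"leg at grip",onz(fray(m,f((636,540))),.20))
print("end face",onz(fray(m,f((568,243))),.1),"lug",onz(fray(m,f((690,200))),.1))
print("sil",onz(fray(m,f((620,168))),.1),onz(fray(m,f((620,317))),.1))
im=cv2.imread("pics/w4.png",0)
print(im[150:182,306:336])
```

```text
tip [0.547  0.0436 0.146 ] leg at grip [0.5749 0.0442 0.2   ]
end face [0.5434 0.0277 0.1   ] lug [0.5327 0.0568 0.1   ]
sil [0.5251 0.0401 0.1   ] [0.5617 0.0403 0.1   ]
[[119 113 116 111 108 106 106 109 109 109 109 108 103  76  74  70  70  70
   72  72  74  76  79  77  80  80  59  36  34  32]
 [120 119 120 110 108 110 107 115 110 114 109 110 112 105  82  75  75  69
   77  70  72  79  85  82  81  80  54  39  33  36]
 [123 124 121 121 116 113 115 116 116 113 111 113 115 115  89  71  72  72
   72  71  77  78  83  81  81  83  59  41  36  34]
 [128 127 127 123 122 120 122 126 117 116 116 113 118 112  98  83  74  70
   73  71  75  80  86  85  85  86  62  39  35  37]
 [128 130 129 125 127 125 128 131 125 122 125 123 124 122 122 104  78  73
   71  68  76  85  88  88  86  90  65  38  38  33]
 [132 137 132 127 131 135 136 134 135 130 133 130 132 131 129 106  83  79
   78  74  81  86  89  88  89  87  65  43  39  30]
 [137 141 138 128 122 128 130 130 128 129 131 132 137 136 139 137 124  92
   86  85  86  88  88  88  79  80  62  40  36  33]
 [143 140 143 130 121 126 124 121 119 124 127 134 137 
[... 2371 characters left out ...]
 53  52  64  62  57  57
   52  56  52  53  56  56  57  46  35  27  24  23]
 [ 82  86  82  74  76  76  77  74  71  65  62  54  49  55  59  59  59  69
   70  70  61  55  51  52  51  42  30  30  29  25]
 [ 75  77  74  90 111 120 118 112  87  62  52  52  52  58  56  63  71  75
   75  76  63  53  51  49  50  41  35  29  30  24]
 [ 81  83  81  75  72  74  71  66  54  51  51  53  52  55  59  64  67  79
   83  83  82  77  79  76  78  44  24  28  22  17]
 [ 88  89  91  89  87  88  89  77  55  52  50  54  52  53  57  65  69  81
   89  91  88  92  92  91  94  48  21  22  21  22]
 [ 91  92  91  94  95  93  91  78  52  50  52  57  50  51  55  64  68  83
   93  94  93  92  92  96  93  48  18  26  24  21]]
```

```bash
python3 -m pendant '[[[0,0,10,0,0,0,0],[0,0,19,0,0,0,0],[0,0,24,0,0,0,0],[0,0,26,0,0,0,0],[0,0,28,0,0,0,0],[0,0,28,0,0,0,0]]]'
```

```text
time_s: 9.55
tcp_pos: [0.5643, 0.0433, 0.2217]
tcp_rot: [3.141, 0.0, -3.132]
ft_force: [0.5, 0.1, -2.4]
width: 0.0113
gripper_force: 58.9
```

```bash
python3 -m pendant '[[[0,0,1,0,0,0,0],[0,0,2,0,0,0,0],[0,0,2,0,0,0,0]]]'
```

```text
time_s: 9.8
tcp_pos: [0.5648, 0.0435, 0.2207]
tcp_rot: [3.141, 0.002, -3.132]
ft_force: [0.2, -0.1, -0.3]
width: 0.011
gripper_force: 58.9
```

```bash
python3 -m pendant '[[[0,0,1,0,0,0,0],[0,0,2,0,0,0,0],[0,0,2,0,0,0,0]]]'
```

```text
time_s: 10.05
tcp_pos: [0.5648, 0.0433, 0.2184]
tcp_rot: [-3.141, 0.002, -3.132]
ft_force: [-0.7, 0.2, -1.7]
width: 0.0116
gripper_force: 58.8
```

```bash
python3 -m pendant '[[[0,0,1,0,0,0,0],[0,0,2,0,0,0,0],[0,0,2,0,0,0,0]]]'
```

```text
time_s: 10.3
tcp_pos: [0.5644, 0.0432, 0.2162]
tcp_rot: [-3.141, 0.001, -3.132]
ft_force: [0.1, -0.2, -1.9]
width: 0.0109
gripper_force: 58.8
```

```bash
python3 -m pendant '[[[0,0,1,0,0,0,0],[0,0,1.5,0,0,0,0],[0,0,1.5,0,0,0,0]]]'
```

```text
time_s: 10.55
tcp_pos: [0.5644, 0.0431, 0.215]
tcp_rot: [-3.141, 0.001, -3.132]
ft_force: [-1.2, -1.6, -0.2]
width: 0.0112
gripper_force: 58.9
```

```bash
python3 -m pendant '[[[0,0,0.7,0,0,0,0],[0,0,1.5,0,0,0,0],[0,0,1.5,0,0,0,0]]]'
```

```text
time_s: 10.8
tcp_pos: [0.5643, 0.043, 0.2136]
tcp_rot: [-3.141, 0.001, -3.132]
ft_force: [-2.0, -2.5, 1.8]
width: 0.0111
gripper_force: 59.2
```

```bash
python3 -m pendant '[[[0,0,0.5,0,0,0,0],[0,0,1,0,0,0,0],[0,0,1,0,0,0,0]]]'
```

```text
time_s: 11.05
tcp_pos: [0.5644, 0.0431, 0.2129]
tcp_rot: [-3.141, 0.002, -3.132]
ft_force: [-3.7, -3.2, 3.7]
width: 0.0117
gripper_force: 59.6
```

```bash
python3 -m pendant '[[[1,-0.5,0,0,0,0,0],[2,-0.8,0,0,0,0,0],[3,-0.8,0,0,0,0,0],[4,-0.8,0,0,0,0,0],[4,-0.8,0,0,0,0,0]]]'
```

```text
time_s: 11.47
tcp_pos: [0.5624, 0.0427, 0.2128]
tcp_rot: [3.141, 0.006, -3.132]
ft_force: [3.1, -1.0, 1.5]
width: 0.0112
gripper_force: 59.1
```

```bash
python3 -m pendant '[[[1,0,0,0,0,0,0],[2,0,0,0,0,0,0],[3,0,0,0,0,0,0],[3,0,0,0,0,0,0]]]'
```

```text
time_s: 11.8
tcp_pos: [0.5598, 0.0427, 0.2132]
tcp_rot: [3.141, 0.007, -3.132]
ft_force: [5.1, -0.7, 0.8]
width: 0.0111
gripper_force: 59.1
```

```bash
python3 -m pendant '[[[0,0,0,0,0,0,0],[1,0,0,0,0,0,0],[2,0,0,0,0,0,0],[3,0,0,0,0,0,0],[3,0,0,0,0,0,0]]]' 115
python3 - <<'E'
from h import *
import pickle
s=manip.observe();print(s["tcp_pos"],s["tcp_rot"],s["ft_force"])
m=viewer.camera_model("wrist");w=viewer.read_camera("wrist");a=viewer.read_camera("side")
pickle.dump(m,open("w5.pkl","wb"));cv2.imwrite("pics/w5.png",w[:,:,::-1]);cv2.imwrite("pics/sd5.png",a[:,:,::-1])
r=lambda im,x,y,w,h:cv2.resize(im[y:y+h,x:x+w],(400,600),interpolation=cv2.INTER_CUBIC)
cv2.imwrite("pics/z5.png",np.hstack([r(a,290,115,80,120),r(w,260,100,100,150)])[:,:,::-1])
E
```

```text
time_s: 12.22
tcp_pos: [0.5563, 0.0425, 0.2128]
tcp_rot: [3.141, 0.005, -3.132]
ft_force: [5.1, -1.3, 0.3]
width: 0.0103
gripper_force: 112.0
[0.55627496 0.04252266 0.21276425] [ 3.14131784  0.00545431 -3.13229605] [ 5.0772627  -1.25532719  0.34258593]
```

View pics/z5.png

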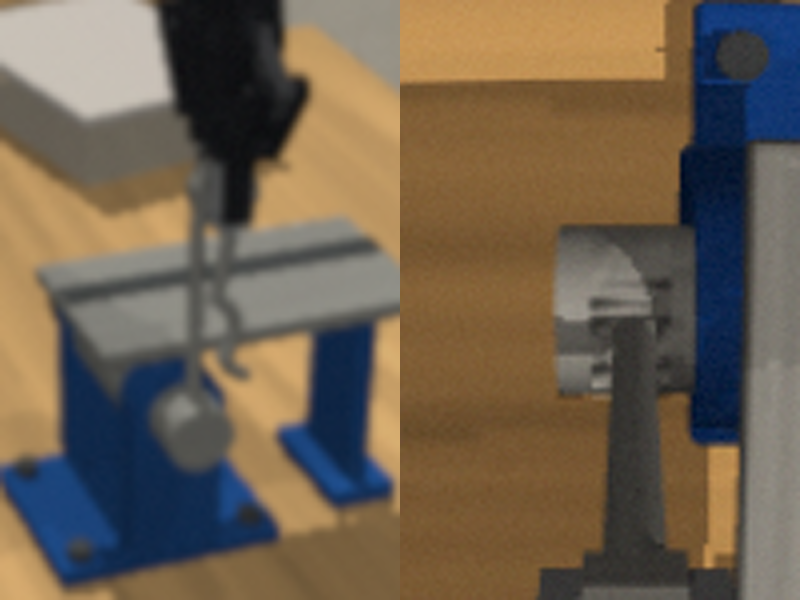

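The side view shows the leg seated in the mouth at (192,390) on the bar's top, nearly over the axis. A steady 5 N side force matches the pin rolling. I'll finish the last bit of level travel and then press down gently.

```bash
python3 -m pendant '[[[1,0,0,0,0,0,0],[1.5,0,0,0,0,0,0],[1.5,0,1,0,0,0,0],[1.5,0,2,0,0,0,0],[1.5,0,3,0,0,0,0],[1.5,0,3,0,0,0,0]]]'
```

```text
time_s: 12.82
tcp_pos: [0.5541, 0.0425, 0.2097]
tcp_rot: [3.141, 0.004, -3.132]
ft_force: [5.1, -1.5, 2.2]
width: 0.0105
gripper_force: 112.0
```

```bash
python3 -m pendant '[[[0,0,1,0,0,0,0],[0,0,2,0,0,0,0],[0,0,2,0,0,0,0]]]'
```

```text
time_s: 13.07
tcp_pos: [0.554, 0.0425, 0.2077]
tcp_rot: [3.141, 0.004, -3.132]
ft_force: [6.0, -2.3, 1.3]
width: 0.0104
gripper_force: 112.0
```

```bash
python3 -m pendant '[[[-0.4,-0.4,1,0,0,0,0],[-0.5,-0.7,2,0,0,0,0],[-0.5,-0.7,3,0,0,0,0],[-0.5,-0.7,4,0,0,0,0],[-0.5,-0.7,4,0,0,0,0]]]'
```

```text
time_s: 13.48
tcp_pos: [0.5542, 0.0422, 0.2033]
tcp_rot: [3.14, 0.003, -3.132]
ft_force: [6.0, -0.8, 0.7]
width: 0.0101
gripper_force: 111.9
```

```bash
python3 -m pendant '[[[0,0,1,0,0,0,0],[0,0,2,0,0,0,0],[0,0,3,0,0,0,0],[0,0,4,0,0,0,0],[0,0,4,0,0,0,0]]]'
```

```text
time_s: 13.9
tcp_pos: [0.5542, 0.0422, 0.1993]
tcp_rot: [3.141, 0.003, -3.132]
ft_force: [5.8, -0.8, 0.9]
width: 0.0103
gripper_force: 112.0
```

```bash
python3 -m pendant '[[[-0.3,0,2,0,0,0,0],[-0.5,0,4,0,0,0,0],[-0.5,0,6,0,0,0,0],[-0.5,0,8,0,0,0,0],[-0.5,0,8,0,0,0,0]]]'
```

```text
time_s: 14.32
tcp_pos: [0.5544, 0.042, 0.1914]
tcp_rot: [3.141, 0.002, -3.132]
ft_force: [4.9, -0.2, 1.2]
width: 0.0103
gripper_force: 112.0
```

```bash
python3 -m pendant '[[[0,0,1.5,0,0,0,0],[0,0,3,0,0,0,0],[0,0,4.5,0,0,0,0],[0,0,4.5,0,0,0,0]]]'
```

```text
time_s: 14.65
tcp_pos: [0.5553, 0.0419, 0.1885]
tcp_rot: [3.141, 0.005, -3.132]
ft_force: [5.1, -0.3, 5.7]
width: 0.0104
gripper_force: 112.7
```

```bash
python3 -m pendant '[[[0,0,1.5,0,0,0,0],[0,0,3,0,0,0,0],[0,0,4,0,0,0,0],[0,0,4,0,0,0,0]]]'
```

```text
time_s: 14.98
tcp_pos: [0.5554, 0.0418, 0.1837]
tcp_rot: [3.141, 0.005, -3.132]
ft_force: [6.2, -0.3, 3.4]
width: 0.0106
gripper_force: 112.4
```

```bash
python3 -m pendant '[[[0,0,1.5,0,0,0,0],[0,0,3,0,0,0,0],[0,0,4,0,0,0,0],[0,0,4,0,0,0,0]]]'
```

```text
time_s: 15.32
tcp_pos: [0.5555, 0.0418, 0.18]
tcp_rot: [3.141, 0.005, -3.132]
ft_force: [6.2, 0.1, 3.0]
width: 0.0105
gripper_force: 112.5
```

```bash
python3 -m pendant '[[[0,0,1.5,0,0,0,0],[0,0,3,0,0,0,0],[0,0,4,0,0,0,0],[0,0,4,0,0,0,0]]]'
```

```text
time_s: 15.65
tcp_pos: [0.5556, 0.0418, 0.1767]
tcp_rot: [3.141, 0.006, -3.132]
ft_force: [6.0, 0.1, 4.6]
width: 0.0106
gripper_force: 112.6
```

```bash
python3 -m pendant '[[[0,0,1.5,0,0,0,0],[0,0,3,0,0,0,0],[0,0,4,0,0,0,0],[0,0,4,0,0,0,0]]]'
```

```text
time_s: 15.98
tcp_pos: [0.5554, 0.0419, 0.1708]
tcp_rot: [3.141, 0.004, -3.132]
ft_force: [7.7, 0.2, -3.7]
width: 0.0104
gripper_force: 111.9
```

```bash
python3 -m pendant '[[[0,0,2,0,0,0,0],[0,0,4,0,0,0,0],[0,0,6,0,0,0,0],[0,0,8,0,0,0,0],[0,0,8,0,0,0,0]]]'
```

```text
time_s: 16.4
tcp_pos: [0.5552, 0.0418, 0.1622]
tcp_rot: [3.141, 0.003, -3.132]
ft_force: [7.9, -0.4, -2.5]
width: 0.0102
gripper_force: 111.9
```

```bash
python3 -m pendant '[[[0,0,1,0,0,0,0],[0,0,2,0,0,0,0],[0,0,3,0,0,0,0],[0,0,3,0,0,0,0]]]'
```

```text
time_s: 16.73
tcp_pos: [0.5552, 0.0418, 0.1605]
tcp_rot: [3.141, 0.004, -3.132]
ft_force: [6.5, 0.8, 2.8]
width: 0.0102
gripper_force: 112.1
```

```bash
python3 -m pendant '[[[0,0,1,0,0,0,0],[0,0,2,0,0,0,0],[0,0,2,0,0,0,0]]]'
```

```text
time_s: 16.98
tcp_pos: [0.5554, 0.0418, 0.16]
tcp_rot: [3.142, 0.005, -3.132]
ft_force: [4.9, -0.3, 6.4]
width: 0.0105
gripper_force: 112.6
```

```bash
python3 -m pendant '[[[0,0,1,0,0,0,0],[0,0,2,0,0,0,0],[0,0,2,0,0,0,0]]]'
```

```text
time_s: 17.23
tcp_pos: [0.5556, 0.0418, 0.1596]
tcp_rot: [-3.142, 0.007, -3.132]
ft_force: [3.0, -1.0, 12.4]
width: 0.0103
gripper_force: 113.3
```

```bash
python3 -m pendant '[[[-0.4,0,-1.5,0,0,0,0],[-0.4,0,-2.5,0,0,0,0],[-0.4,0,-2.5,0,0,0,0.1],[-0.4,0,-2.5,0,0,0,0.25],[-0.4,0,-2.5,0,0,0,0.35],[-0.4,0,-2.5,0,0,0,0.35],[-0.4,0,-2.5,0,0,0,0.35],[-0.4,0,-2.5,0,0,0,0.35]]]' 20
```

```text
time_s: 17.9
tcp_pos: [0.5533, 0.0419, 0.1571]
tcp_rot: [3.141, -0.002, -3.132]
ft_force: [-0.2, 0.1, 0.3]
width: 0.0298
gripper_force: 0.0
```

```bash
python3 -m pendant '[[[0,0,-10,0,0,0,0.35],[0,0,-30,0,0,0,0.35],[0,0,-65,0,0,0,0.35],[0,0,-100,0,0,0,0.35],[20,20,-130,0,0,0,0.35],[40,50,-140,0,0,0,0.35],[60,80,-140,0,0,0,0.35],[60,110,-140,0,0,0,0.35],[60,110,-140,0,0,0,0.35]]]'
python3 - <<'E'
from h import *
s=manip.observe();print(s["tcp_pos"],s["ft_force"])
a=viewer.read_camera("side");b=viewer.read_camera("scene");w=viewer.read_camera("wrist")
for n,i in(("sd6",a),("sc6",b),("w6",w)):cv2.imwrite(f"pics/{n}.png",i[:,:,::-1])
cv2.imwrite("pics/z6.png",np.hstack([cv2.resize(a[110:230,290:370],(400,600),interpolation=cv2.INTER_CUBIC),cv2.resize(b[190:310,270:350],(400,600),interpolation=cv2.INTER_CUBIC)])[:,:,::-1])
E
```

```text
time_s: 18.65
tcp_pos: [0.4922, 0.1556, 0.3]
tcp_rot: [3.138, 0.003, -3.127]
ft_force: [0.2, -0.8, 0.5]
width: 0.0302
gripper_force: 0.0
[0.49217721 0.15556068 0.30002375] [ 0.21356136 -0.84338939  0.48139001]
```

View pics/z6.png

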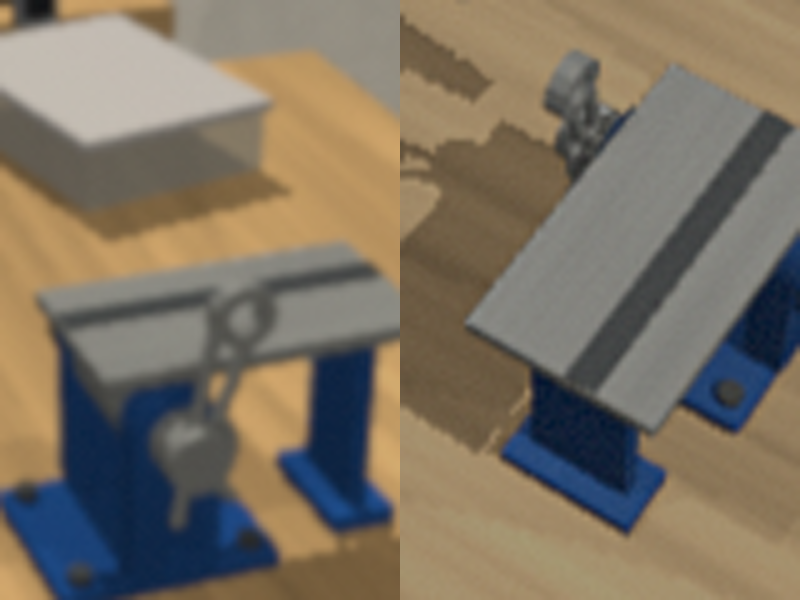

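The clip sits on the pin: its eye is at side crop (240,315) and the leg emerges below the bar at (180,525). It leans slightly with the pin's roll. I'll check the eye-to-axis distance, which should be 79 mm when fully seated.

Run:
```python
from h import *
np.set_printoptions(precision=4,suppress=True)
fa=lambda p:(p[0]/5+290,p[1]/5+110);fb=lambda p:((p[0]-400)/5+270,p[1]/5+190)
e,r=tri([ray(D,fa((240,315))),ray(S,fb((572,84)))]);print("eye",e,r,"dist to axis",np.hypot(e[0]-.5427,e[2]-.1))
# tip: side ray on plane y of the clip
for y in(.0385,.0435):
    c,d=ray(D,fa((180,526)));k=(y-c[1])/d[1];t=c+k*d;c,d=ray(D,fa((240,315)));k=(y-c[1])/d[1];q=c+k*d;c,d=ray(D,fa((193,455)));a=c+(y-.015-c[1])/d[1]*d
    print("tip",t,"eye",q,"pin face centre",a,"tip-axis",np.hypot(t[0]-a[0],t[2]-a[2]),"eye-axis",np.hypot(q[0]-a[0],q[2]-a[2]),"eye-tip",np.linalg.norm(q-t))
```

```text
eye [0.5674 0.0434 0.1728] [np.float64(0.001160327438594163), np.float64(0.001160327438594244)] dist to axis 0.07684422929911722
tip [0.537  0.0385 0.0555] eye [0.5663 0.0385 0.1749] pin face centre [0.5367 0.0235 0.1079] tip-axis 0.05239194260110397 eye-axis 0.07326984972844873 eye-tip 0.12295896477384223
tip [0.5391 0.0435 0.0519] eye [0.5686 0.0435 0.172 ] pin face centre [0.5389 0.0285 0.1045] tip-axis 0.05264970459599793 eye-axis 0.07375608006580618 eye-tip 0.12370776876545668
```

```bash
python3 -c "
from cell import order
print(order.job_done())"
```

```text
the job is handed in; nothing more can be done
None
```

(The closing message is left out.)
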